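# Clamp a frame rail in the dowelling jig with its ratchet lever

### The arm

A 6-joint arm with a two-finger parallel gripper is mounted at the origin on the work surface. World frame = base frame: x ahead of the robot, y to its left, z up, the work surface at z = 0. Lengths are in m, angles in degrees, forces in N, time in s.
With the tool pointing down it reaches from about 0.325 to 0.85 m from the base axis. Payload 15.5 kg.
Tool frame: the origin (TCP) lies at the very end of the fingers, on their centre line; the grasp point (between the pads) lies arm.grip_depth behind it (arm.grip_depth is the distance from the TCP to the grasp point, in m); z points along the fingers, y is the direction in which the jaws open and shut (so a half turn about z gives the same grasp; the last joint's range is limited). The gripper opens to 91 mm and grips with 3 to 60 N. Pads are 32 mm wide; open, the fingers measure 118 mm over their backs; the gripper's body (76 mm by 178 mm) begins 60 mm behind the grasp point.
Start: joints at [-78.123, 28.281, 77.091, -0, 74.628, -5.472], TCP at [0.186, -0.597, 0.214] pointing down, gripper open.
Joint ranges: [-166.48, 166.48], [-47.26, 123.95], [12.59, 153.08], [-70.14, 250.14], [6.76, 159.57], [-176.63, 176.63]. Speed limits (degrees/s): [108.29, 108.29, 147.25, 172.46, 172.46, 172.46].

### API

Orientations are given as a 3x3 rotation matrix whose columns are the frame's x, y, z axes.
In Python, from rig import arm gives the robot as it stands. Calls block until the motion is done:
- arm.move_to(position, orientation): joint-space move of the TCP to a pose.
- arm.move_l(position, orientation=None, feed=0.15): straight line of the TCP; orientation=None keeps the orientation; feed is the mean speed in m/s.
- arm.move_joints(angles): joint-space move.
- arm.grip(opening): finger opening in m; the grip force is fixed at half the most; returns when the fingers have stopped.
- arm.sleep(seconds).
- arm.solve_ik(position, orientation): joint angles nearest the present ones, or None.
- arm.snapshot(name): name is "scene" or "top" or "wrist"; returns the picture (400x640x3 uint8, red, green, blue); there is no depth.
- arm.get_calibration(name): a dict with "intrinsics" (3x3 intrinsics, pixels), "k1" (the pictures are not rectified: a ray, as slopes to the right and down, at radius r is drawn at 1 + k1 r^2 times it, then the intrinsics apply), "cam_to_world" (4x4, takes a point from camera to world coordinates). Camera axes: x right, y down, z forward; pixel columns grow to the right and rows downward; lengths in m; the calibration is good to about 2 mm. A picture is of the moment at which its call begins: read the wrist's pose just before it. get_calibration takes no time and is no camera call; for the wrist camera it gives the pose at the moment of the call.
A pose or a line that the arm cannot do raises arm.Unreachable and nothing moves.
- arm.sign_off(): hands the job in, once; it reports no verdict.
Readings, each from a call of its own:
- arm.current_t(): time.
- arm.current_joint_positions(): joint angles.
- arm.current_dq(): joint speeds.
- arm.current_tau(): joint torques, N m.
- arm.current_ee_pos(): TCP position.
- arm.current_tool_rot(): TCP orientation.
- arm.current_force(): force on the tool from outside, world axes, zero at the start.
- arm.current_torque(): the same for the moment, N m.
- arm.current_width(): finger opening in m.
Only numpy, scipy, OpenCV 4.12 (cv2) and the standard library are available. Lean on these libraries where they do the work, as an engineer would, in place of code of your own. Each camera call takes 0.05 s, during which the arm holds its last target. There are 200 camera calls.

### The job

Get the pine rail ready for end drilling: push it along its guides until its end is fully home against the jig's bush plate, then clamp it there by turning the orange-knobbed lever clockwise (seen from above). The lever meets a stud before the clamp is tight, so lift it off its serrations, swing it back, let it drop fully in again and turn on until it is firm, about 12 N at the knob; much over 15 N there bruises the soft wood. Leave the lever down on its serrations, let go, and leave the other things on the bench alone.

Things in the scene. Friction and masses are not known exactly. Their poses are not given: they have to be found in the camera images.
- jig: The dowelling jig, fixed to the bench: plywood board 250 x 240 x 18 mm with two dark side guides (tops 32 mm over the bench, 48 mm apart inside) and a bridge clamp. Origin: on the bench, under the clamp spindle's axis; x along the guides to the bush plate, away from the robot; y to the left; z up. The board reaches from x = -130 to +120 mm.
- bush_plate (a point): Aluminium bush plate that stops the rail: 92 mm wide, 12 mm thick, top 62 mm over the bench. The point is on its near face, at x = +60 mm of the jig, 28 mm over the bench.
- bridge (a point): Top of the grey bridge bar on the spindle's axis, 82 mm over the bench. The bar is 34 mm wide (x), 154 mm long (y), 23 mm thick, on two upright studs. Turning the spindle takes about 3 N at the lever's knob until the pad bears on the rail, then 8 N, climbing by about 1.7 N per 5 degrees. 10 to 15 N is a good clamp, over 16 N bruises the rail. The thread keeps what is tightened.
- stud_left (a point): Top of the left threaded stud, 12 mm thick, at y = +62 mm of the jig, 152 mm over the bench. The lever's arm (lifted or not) runs against it when the lever points to 102 degrees, counted anticlockwise from the jig's +x.
- stud_right (a point): Top of the right stud, at y = -62 mm, like the left one. The arm runs against it when the lever points to 258 degrees. So the lever swings only on the robot's side, between 102 and 258 degrees (180 is straight towards the robot).
- rail: Pine rail to clamp, 230 mm long (its x), 45 mm wide, 20 mm thick, about 0.1 kg, on the board between the guides with 1.5 mm play each side, passing under the bridge. Origin: centre of its underside, 18 mm over the bench. Fully home, its origin is at x = -55 mm of the jig; at the start it lies 8 to 22 mm short of the plate.
- rail_near_end (a point): Middle of the rail's near end face, 28 mm over the bench. It stands out 40 mm or more beyond the board's near edge, so fingertips can come down behind it and push it along the jig's +x; it slides with 1 to 2 N.
- pad: Black rubber swivel pad under the bridge, 28 mm across, on the spindle's axis. Origin: centre of its underside, 1.3 to 2.3 mm above the rail at the start (rail top 38 mm over the bench). The spindle lowers it by 6 mm a turn, 85 to 135 degrees before it bears on the rail: always more than the lever can turn before it meets the left stud.
- lever_grip (a point): Centre of the orange ball knob, 24 mm across, at the end of the lever's arm (13 mm thick, 9 mm next to the knob); 95 mm from the spindle's axis and 140 mm over the bench with the lever down. Its x points outward along the arm, z up. At the start the lever points to 122 to 203 degrees (counted as at the studs). Clockwise from above, towards the left stud, tightens.
- lever_hub (a point): Top of the lever's black hub (42 mm across) on the axis, 132 mm over the bench, lever down. Down, 12 serrations (one each 30 degrees, 2 degrees of play) lock it to the spindle. Lifted by over 8 mm (stop at 12 mm; 4 to 6 N) it swings freely, the spindle stays. Let go it springs down, slipping up to 15 degrees into a gap; sometimes it perches 8 mm high until nudged round.
- spare_rail: Bystander: another pine rail of the same size, lying on the bench to the right of the jig. Origin: centre of its underside.
- dowel_pot: Bystander: small white pot, 34 mm across, 34 mm high, on the far left corner of the jig's board. Origin: centre of its underside.
- depth_collar: Bystander: small steel ring, 24 mm across, 12 mm high, on the far right corner of the jig's board. Origin: centre of its underside.
- glue: Bystander: white glue bottle, 52 mm across, 115 mm high. Origin: centre of its underside.
- cup_a: Bystander: paper cup, 70 mm across, 75 mm high. Origin: centre of its underside.
- jar: Bystander: amber glass jar, 68 mm across, 85 mm high. Origin: centre of its underside.
- tape: Bystander: roll of brown tape lying flat, 104 mm across, 48 mm high. Origin: centre of its underside.
- mallet: Bystander: mallet with wooden handle, 260 mm long, lying to the left. Origin: on its underside near the middle.
Mind the look-alikes: they are no part of the job. What is shaped like the rail but green or turquoise is not meant.

How it is judged:
By the outcome, as a careful person would: the job done as asked, in the order asked, and still so for the second after the job is handed in, with the robot touching nothing.
It also fails if it takes over 72 s, if anything falls off the work surface, if the arm or the gripper's body presses on something with over 40 N, if the wrist force passes 120 N, or if a joint passes its speed limit or range.

## Working session

There is one attempt and no reset: what is moved stays moved. The work goes in short steps, each a Python script; the robot and the scene stay as the last script left them, time stands still between calls to the robot, and variables do not carry over. Pictures are saved under pics/ and viewed, about 8 in all and at most 12, crops included, and the job is handed in when it is done.

```bash
mkdir -p pics; ls; python3 - <<'E'
from rig import arm
import cv2,numpy as np
print(arm.grip_depth, arm.current_t())
for n in ("scene","top"):
    im=arm.snapshot(n); cv2.imwrite(f"pics/{n}0.png",im[:,:,::-1])
    c=arm.get_calibration(n); print(n,np.round(c["intrinsics"],1).tolist(),c["k1"],np.round(c["cam_to_world"],3).tolist())
E
```

```text
pics
0.0188 0.0
scene [[409.5, 0.0, 319.9], [0.0, 409.5, 198.3], [0.0, 0.0, 1.0]] -0.050479279833222215 [[-0.708, 0.511, -0.489, 1.033], [0.707, 0.506, -0.495, 0.564], [-0.005, -0.695, -0.719, 0.945], [0.0, 0.0, 0.0, 1.0]]
top [[374.2, 0.0, 321.0], [0.0, 374.2, 204.0], [0.0, 0.0, 1.0]] -0.02748656979754722 [[-0.003, -0.992, 0.124, 0.377], [-1.0, 0.006, 0.024, -0.012], [-0.024, -0.124, -0.992, 1.055], [0.0, 0.0, 0.0, 1.0]]
```

View pics/top0.png

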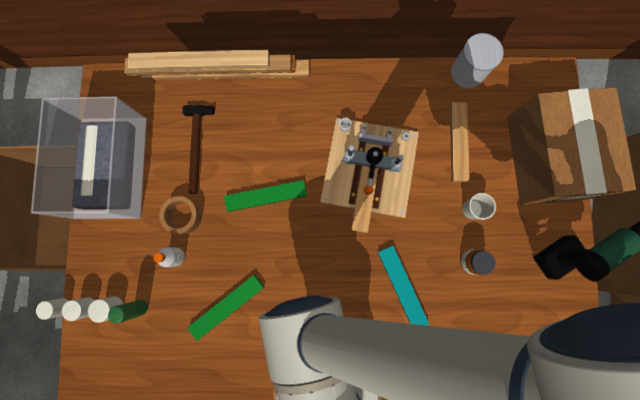

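View pics/scene0.png

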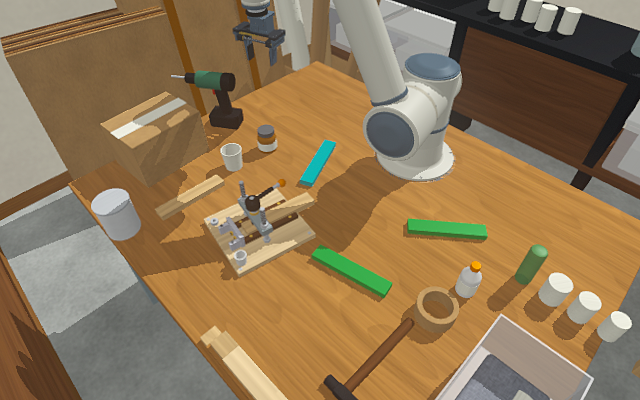

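Top view: the jig is at about (370,165), with its yaw slightly clockwise and the lever's orange knob at (368,189). The pine rail's near end sticks out at about (360,230). Look-alikes are the spare pine rail (460,140), green bars (265,195) and (226,308), and a turquoise bar (404,285). Only the pine piece between the guides, under the bridge, fits. Next is a close wrist view.

```bash
cat > h.py <<'E'
from rig import arm
import cv2,numpy as np
def ray(cal,uv):
    K=cal["intrinsics"];T=np.array(cal["cam_to_world"])
    d=np.array([(uv[0]-K[0][2])/K[0][0],(uv[1]-K[1][2])/K[1][1]]);u=d.copy()
    for _ in range(20): u=d/(1+cal["k1"]*(u@u))
    return T[:3,3],T[:3,:3]@np.array([*u,1])
def onplane(cal,uv,z):
    o,d=ray(cal,uv); return o+d*(z-o[2])/d[2]
def proj(cal,p):
    K=cal["intrinsics"];T=np.array(cal["cam_to_world"]);q=T[:3,:3].T@(np.array(p)-T[:3,3]);s=q[:2]/q[2]
    s=s*(1+cal["k1"]*(s@s)); return np.array([K[0][0]*s[0]+K[0][2],K[1][1]*s[1]+K[1][2]])
def cross(c1,a,c2,b):
    (o,d),(p,e)=ray(c1,a),ray(c2,b)
    s=np.linalg.lstsq(np.c_[d,-e],p-o,rcond=None)[0]; x,y=o+s[0]*d,p+s[1]*e
    return (x+y)/2,np.linalg.norm(x-y)
def orange(im,lo=5,hi=16,smin=180,vmin=90,box=None):
    h=cv2.cvtColor(im,cv2.COLOR_RGB2HSV); m=cv2.inRange(h,(lo,smin,vmin),(hi,255,255))
    if box: k=np.zeros_like(m);k[box[1]:box[3],box[0]:box[2]]=1;m*=k
    n,_,st,c=cv2.connectedComponentsWithStats(m); return [(int(st[i,4]),np.round(c[i],1).tolist()) for i in np.argsort(-st[1:,4])[:3]+1]
def Rdown(yaw):  # tool y axis (jaw direction) at angle yaw(deg), z down
    a=np.radians(yaw);y=np.array([np.cos(a),np.sin(a),0]);z=np.array([0,0,-1.]);return np.c_[np.cross(y,z),y,z]
E
python3 - <<'E'
from h import *
c=arm.get_calibration("top")
P=[onplane(c,p,.018) for p in [(337,118),(418,130),(407,217),(321,204)]]
print(np.round(P,3)); print("knob",np.round(onplane(c,(368,189),.14),3))
w=arm.get_calibration("wrist"); T=np.array(w["cam_to_world"]); R=arm.current_tool_rot(); p=arm.current_ee_pos()
print("cam in tool",np.round(np.array(R).T@(T[:3,3]-p),3)); print(np.round(np.array(R).T@T[:3,:3],2)); print(np.round(R,2)); print(np.array(w["intrinsics"])[0])
ctr=np.mean(P,axis=0); print(ctr)
for yaw in (80,-100):
    for z in (.3,.35,.4): print(yaw,z,arm.solve_ik([ctr[0]-.12,ctr[1],z],Rdown(yaw)))
E
```

```text
[[ 0.756 -0.034  0.018]
 [ 0.718 -0.264  0.018]
 [ 0.469 -0.225  0.018]
 [ 0.507  0.013  0.018]]
knob [ 0.528 -0.106  0.14 ]
cam in tool [ 0.076  0.001 -0.171]
[[-0.   -0.96 -0.27]
 [ 1.   -0.    0.  ]
 [-0.   -0.27  0.96]]
[[ 0.95  0.3  -0.  ]
 [ 0.3  -0.95  0.  ]
 [ 0.   -0.   -1.  ]]
[305.54961495   0.         315.43985038]
[ 0.61234437 -0.12756226  0.018     ]
80 0.3 [-2.12550704e+01  1.42376199e+01  8.56900077e+01 -2.54444375e-14
  8.00723723e+01 -1.01255070e+02]
80 0.35 [-2.12550704e+01  1.22963804e+01  8.05808649e+01 -2.54444375e-14
  8.71227547e+01 -1.01255070e+02]
80 0.4 [-2.12550704e+01  1.09342689e+01  7.49348376e+01 -2.54444375e-14
  9.41308934e+01 -1.01255070e+02]
-100 0.3 [-2.12550704e+01  1.42376199e+01  8.56900077e+01 -2.54444375e-14
  8.00723723e+01  7.87449296e+01]
-100 0.35 [-2.12550704e+01  1.22963804e+01  8.05808649e+01 -2.54444375e-14
  8.71227547e+01  7.87449296e+01]
-100 0.4 [-2.12550704e+01  1.09342689e+01  7.49348376e+01 -2.54444375e-14
  9.41308934e+01  7.87449296e+01]
```

```bash
python3 - <<'E'
from h import *
arm.move_to([.575,-.125,.30],Rdown(-100)); print(arm.current_t())
c=arm.get_calibration("wrist"); im=arm.snapshot("wrist"); np.savez("w1.npz",im=im,**c)
cv2.imwrite("pics/w1.png",im[:,:,::-1]); print(orange(im))
a=np.radians(-9.8)
for nm,p in dict(o_bridge=(0,0,.082),studL=(0,.062,.152),studR=(0,-.062,.152),hub=(0,0,.132)).items():
    q=[.617+np.cos(a)*p[0]-np.sin(a)*p[1],-.129+np.sin(a)*p[0]+np.cos(a)*p[1],p[2]]; print(nm,proj(c,q).round())
E
```

```text
2.3083
[(228, [305.0, 233.4])]
o_bridge [311. 144.]
studL [250. 150.]
studR [370. 149.]
hub [310. 148.]
```

View pics/w1.png

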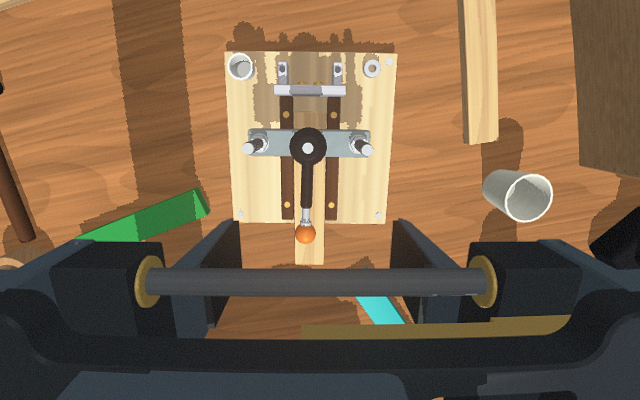

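The wrist view shows the lever hub at about (308,148), the knob at (305,233), stud tops at about (250,148) and (367,149), and the rail's near end at about (295–324, 264). I'll enlarge a crop to confirm these and read them more exactly.

```bash
python3 - <<'E'
import cv2
im=cv2.imread("pics/w1.png")[110:270,220:400]; cv2.imwrite("pics/w1c.png",cv2.resize(im,None,fx=3.7,fy=3.7,interpolation=cv2.INTER_CUBIC))
E
```

```text
(no output)
```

View pics/w1c.png

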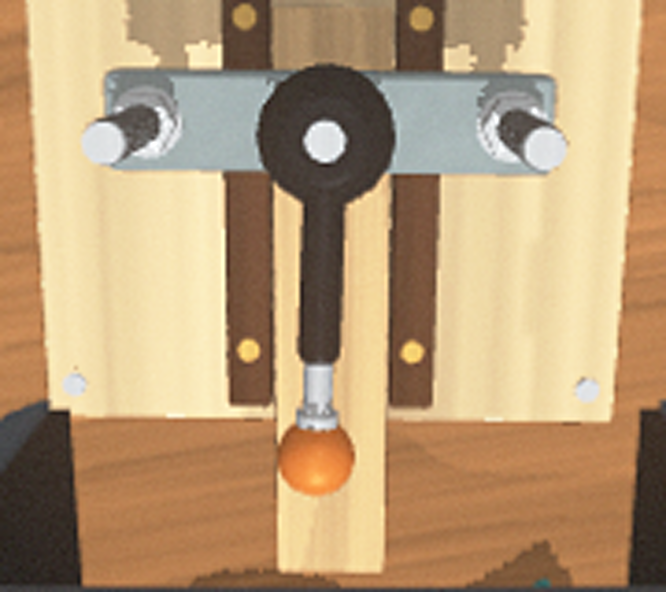

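```bash
python3 - <<'E'
from h import *
c=np.load("w1.npz")
f=lambda u,v,z: onplane(c,(u/3.7+220-.4,v/3.7+110-.4),z)
L,R,H,K=f(103,142,.152),f(545,148,.152),f(326,135,.132),f(316,459,.14)
A,B=f(280,570,.038),f(384,572,.038)
print("L",L,"R",R,"H",H,"K",K); print("rail",A,B)
d=(L-R)[:2]; print("span",np.hypot(*d),"yaw",np.degrees(np.arctan2(d[1],d[0]))-90,"mid",(L+R)/2)
# board corners yaw
g=lambda u,v: onplane(c,(u,v),.018)
b=[g(*p) for p in ((234.2,220.8),(385.5,223.5),(397,53.5),(226,52.5))]; print(np.round(b,4))
k=(K-H)[:2]; print("r",np.hypot(*k),"world ang",np.degrees(np.arctan2(k[1],k[0])))
E
```

```text
L [ 0.63026503 -0.06539451  0.152     ] R [ 0.60684314 -0.18715163  0.152     ] H [ 0.6192488  -0.12649297  0.132     ] K [ 0.52165772 -0.10546823  0.14      ]
rail [ 0.4351395  -0.07042194  0.038     ] [ 0.42651655 -0.11357755  0.038     ]
span 0.12398944116398754 yaw -10.888727157713603 mid [ 0.61855408 -0.12627307  0.152     ]
[[ 0.5149  0.0132  0.018 ]
 [ 0.4687 -0.2207  0.018 ]
 [ 0.7125 -0.2659  0.018 ]
 [ 0.7551 -0.0343  0.018 ]]
r 0.09983015424178673 world ang 167.84218397424803
```

```bash
cat >> h.py <<'E'
YAW=-10.9; O=np.array([.6189,-.1264])
def jig(x,y,z):
    a=np.radians(YAW); return np.array([O[0]+np.cos(a)*x-np.sin(a)*y,O[1]+np.sin(a)*x+np.cos(a)*y,z])
ex=jig(1,0,0)-jig(0,0,0)
def jx(): return float((np.array(arm.current_ee_pos())-jig(0,0,0))@ex)
E
python3 - <<'E'
from h import *
R=Rdown(YAW+90)
arm.move_to(jig(-.227,0,.12),R); arm.grip(0); print(arm.current_t(),arm.current_width())
arm.move_l(jig(-.227,0,.014),R,feed=.12)
f0=np.array(arm.current_force()); print(arm.current_t(),f0)
x=-.227; arm.move_l(jig(-.210,0,.014),R,feed=.06); x=-.210
while x<-.178:
    f=float((np.array(arm.current_force())-f0)@ex)
    if f<-5: break
    x+=.003 if x<-.192 else .001; arm.move_l(jig(x,0,.014),R,feed=.03)
    print(round(x,4),round(jx(),4),round(f,2),round(arm.current_t(),2))
print(np.array(arm.current_force())-f0)
E
```

```text
6.5083 0.00034469246313227424
7.5417 [-0.03785803 -0.20418174  0.2537315 ]
-0.207 -0.207 0.11 8.22
-0.204 -0.2038 -0.01 8.47
-0.201 -0.2007 -0.01 8.72
-0.198 -0.1977 0.74 8.97
-0.195 -0.1947 -0.0 9.22
-0.192 -0.1917 0.06 9.47
-0.191 -0.1909 0.48 9.72
-0.19 -0.1899 0.07 9.97
-0.189 -0.1889 -0.47 10.22
-0.188 -0.1889 -0.93 10.47
-0.187 -0.1889 -4.56 10.72
[-9.22520794 -0.86697632  5.87721046]
```

```bash
python3 - <<'E'
from h import *
R=Rdown(YAW+90)
arm.move_l(jig(-.21,0,.014),R,feed=.1); print(arm.current_force())
arm.move_l(jig(-.21,0,.20),R,feed=.2); arm.grip(.06)
c=arm.get_calibration("wrist"); im=arm.snapshot("wrist"); np.savez("w2.npz",im=im,**c)
s=arm.snapshot("scene"); cs=arm.get_calibration("scene")
t=arm.snapshot("top"); ct=arm.get_calibration("top"); print(arm.current_t())
for n,k,i in(("wrist",c,im),("scene",cs,s),("top",ct,t)): print(n,proj(k,jig(.06,0,.038)).round(1),proj(k,jig(-.17,0,.038)).round(1),proj(k,jig(-.095,0,.14)).round(1))
S=cv2.resize(s[180:290,190:330],None,fx=4,fy=4,interpolation=2); T=cv2.resize(t[110:240,310:430],None,fx=3.4,fy=3.4,interpolation=2)
cv2.imwrite("pics/p2.png",cv2.vconcat([cv2.hconcat([S[:440,:400],T[:440,:400]]),])[:,:,::-1]); cv2.imwrite("pics/w2.png",im[:,:,::-1])
E
```

```text
[0.80473419 0.27683969 0.03365946]
13.3417
wrist [316.7 376.4] [316.8 218.9] [317.2 334.1]
scene [236.3 231.1] [303.8 198.6] [280.3 184.3]
top [374.7 142. ] [360.4 222.9] [369. 190.]
```

View pics/p2.png

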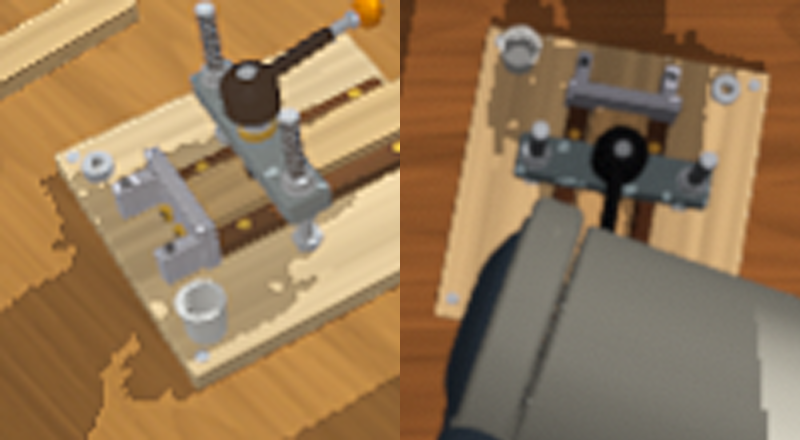

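The arm hides the rail in the top view, and the plate hides the joint in the scene view. The wrist picture, taken from behind the rail's end, should show it.

View pics/w2.png

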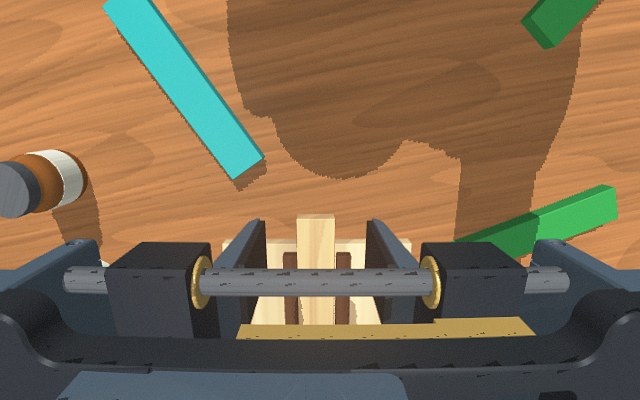

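```bash
python3 - <<'E'
from h import *
c=np.load("w2.npz"); im=c["im"]
print([ (r,im[r,312:322].mean(0).astype(int).tolist()) for r in range(208,226)])
print([ (r,im[r,270:285].mean(0).astype(int).tolist()) for r in range(234,248)])
for v,z in((213.5,.018),(218.5,.038)): print(v,((onplane(c,(316.5,v),z)-jig(0,0,z))@ex).round(4))
for v in(239,240,241): print(v,((onplane(c,(278,v),.018)-jig(0,0,.018))@ex).round(4))
E
```

```text
[(208, [192, 133, 84]), (209, [193, 133, 83]), (210, [192, 134, 85]), (211, [188, 131, 82]), (212, [185, 128, 81]), (213, [185, 132, 87]), (214, [209, 169, 121]), (215, [209, 170, 124]), (216, [205, 167, 120]), (217, [200, 161, 117]), (218, [213, 171, 123]), (219, [246, 219, 158]), (220, [238, 206, 148]), (221, [238, 204, 147]), (222, [237, 205, 147]), (223, [238, 206, 148]), (224, [238, 204, 147]), (225, [238, 205, 148])]
[(234, [193, 133, 85]), (235, [191, 133, 85]), (236, [193, 134, 85]), (237, [196, 134, 84]), (238, [199, 144, 97]), (239, [204, 170, 128]), (240, [207, 178, 137]), (241, [208, 178, 137]), (242, [208, 176, 135]), (243, [221, 190, 146]), (244, [243, 223, 173]), (245, [239, 218, 169]), (246, [238, 215, 167]), (247, [238, 216, 167])]
213.5 -0.17
218.5 -0.1705
239 -0.1366
240 -0.1353
241 -0.1339
```

The rail's end measures 40.0 mm beyond the board's edge, which is the home position, and the 9 N stop during the push agrees. Next I grasp the knob and turn it clockwise towards the left stud.

```bash
cat >> h.py <<'E'
ZG=.14-arm.grip_depth; RK=.096
def kp(ang,z=ZG,r=RK):
    a=np.radians(ang); return jig(r*np.cos(a),r*np.sin(a),z),Rdown(YAW+ang-90)
def frc(ang,f0):  # resistance to clockwise (+), radial, z
    f=np.array(arm.current_force())-f0; a=np.radians(ang+YAW)
    return float(f@[-np.sin(a),np.cos(a),0]),float(f@[np.cos(a),np.sin(a),0]),float(f[2])
def lev():  # actual jig angle of the TCP about the axis
    p=np.array(arm.current_ee_pos())[:2]-O; return float(np.degrees(np.arctan2(p[1],p[0]))-YAW)%360
E
python3 - <<'E'
from h import *
A=178.7
p,R=kp(A,.20); arm.move_to(p,R); f0=np.array(arm.current_force()); np.save("f0.npy",f0)
arm.move_l(kp(A)[0],R,feed=.1); print("desc",np.array(arm.current_force())-f0)
arm.grip(.0); print("w",arm.current_width(),np.round(frc(A,f0),2),arm.current_t())
for a in (175,170):
    arm.move_l(*kp(a),feed=.05); print(a,round(lev(),2),np.round(frc(a,f0),2),round(arm.current_t(),2),arm.current_width())
E
```

```text
desc [ 0.0417564  -0.84636602  0.62348867]
w 0.021975916661683595 [ 0.97 -0.62 -0.58] 15.4917
175 174.94 [0.   0.46 1.69] 15.77 0.02212271144837183
170 170.06 [-0.01  1.82  2.9 ] 16.08 0.022320985413021563
```

```bash
python3 - <<'E'
from h import *
f0=np.load("f0.npy")
for a in (165,160,155):
    arm.move_l(*kp(a),feed=.06); print(a,round(lev(),2),np.round(frc(a,f0),2),round(arm.current_t(),2),arm.current_width())
c=arm.get_calibration("wrist"); im=arm.snapshot("wrist");s=arm.snapshot("scene"); cs=arm.get_calibration("scene")
q=[proj(cs,np.r_[kp(a)[0][:2],.14]).round(1) for a in (178,155)]; print(q)
v=cv2.hconcat([cv2.resize(s[150:260,210:330],None,fx=4,fy=4,interpolation=2),cv2.resize(im[240:400,240:400],(320,440))[:,:]])
cv2.imwrite("pics/p3.png",v[:,:800,::-1])
E
```

```text
165 165.1 [-0.58  1.99  1.09] 16.38 0.021986582365348693
160 160.2 [ 0.83 -2.86 -4.55] 16.67 0.02220035808385217
155 155.26 [ 1.02 -3.01 -5.14] 16.96 0.022292188265603564
[array([281.2, 184.8]), array([285.2, 193.8])]
```

View pics/p3.png

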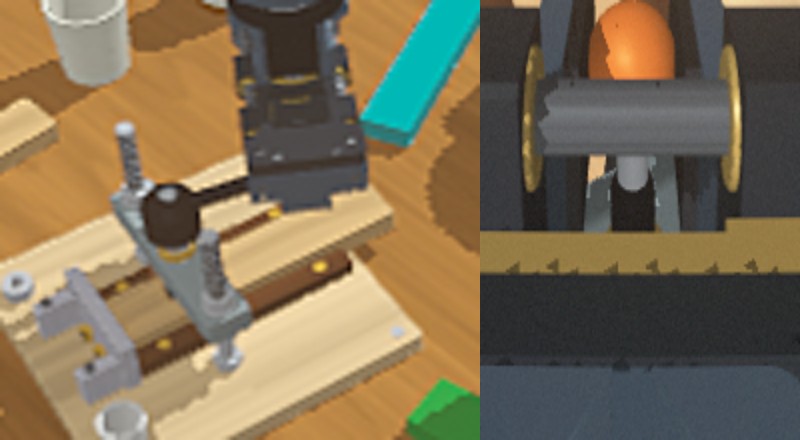

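The lever follows the gripper and the ball sits between the pads. I continue towards the stud.

```bash
python3 - <<'E'
from h import *
f0=np.load("f0.npy")
for a in (148,141,134,127,120,115,111,108,106,105,104,103,102,101,100,99):
    arm.move_l(*kp(a),feed=.06); f=frc(a,f0); print(a,round(lev(),2),np.round(f,2),round(arm.current_t(),2))
    if f[0]>6: break
E
```

```text
148 148.23 [ 2.28 -4.66 -6.49] 17.4
141 141.29 [ 3.4  -3.83 -5.37] 17.74
134 134.35 [ 3.   -2.64 -4.86] 18.08
127 127.37 [ 2.81 -3.12 -4.82] 18.43
120 120.4 [ 3.46 -3.96 -4.56] 18.77
115 115.37 [ 3.82 -4.41 -5.45] 19.06
111 111.35 [ 4.18 -4.32 -5.65] 19.32
108 108.43 [ 3.85 -5.01 -5.75] 19.57
106 106.48 [ 4.3  -3.78 -4.66] 19.82
105 105.55 [ 3.45 -4.23 -5.42] 20.07
104 104.57 [ 4.21 -4.44 -4.5 ] 20.32
103 103.59 [ 4.   -5.24 -5.3 ] 20.57
102 102.61 [ 4.57 -4.18 -5.64] 20.82
101 101.98 [ 8.05 -4.81 -4.11] 21.07
```

```bash
python3 - <<'E'
from h import *
f0=np.load("f0.npy")
P=lambda s,a: print(s,round(lev(),2),np.round(arm.current_ee_pos()[2]-ZG,4),np.round(frc(a,f0),2),round(arm.current_t(),2))
P("s",101)
arm.move_l(*kp(103.1),feed=.05); P("relief",103)
for dz in (.004,.008,.010,.011):
    arm.move_l(*kp(103.1,ZG+dz),feed=.05); P(dz,103)
E
```

```text
s 101.98 -0.0004 [ 8.05 -4.81 -4.11] 21.07
relief 103.41 0.0001 [ 2.8  -2.91 -5.16] 21.32
0.004 103.01 0.0043 [ 3.22 -4.51 -5.32] 21.57
0.008 103.16 0.008 [  2.31  -8.25 -10.  ] 21.82
0.01 103.1 0.0097 [  0.06 -10.94 -13.8 ] 22.07
0.011 103.16 0.0105 [ 1.000e-02 -1.371e+01 -1.726e+01] 22.32
```

```bash
python3 - <<'E'
from h import *
f0=np.load("f0.npy")
P=lambda s,a: print(s,round(lev(),2),np.round(arm.current_ee_pos()[2]-ZG,4),np.round(frc(a,f0),2),np.round(arm.current_width(),4),round(arm.current_t(),2))
arm.move_l(*kp(103.1,ZG+.0095),feed=.05); P("ease",103)
for a in (106,112,120):
    arm.move_l(*kp(a,ZG+.0095),feed=.06); P(a,a)
s=arm.snapshot("scene"); s0=cv2.imread("pics/scene0.png")[:,:,::-1]
B=lambda i:cv2.resize(i[165:245,215:315],None,fx=4,fy=4,interpolation=2)
cv2.imwrite("pics/p4.png",cv2.hconcat([B(s0),B(s)])[:,:,::-1])
E
```

```text
ease 103.07 0.0092 [  0.75 -10.17 -12.49] 0.022 22.57
106 106.03 0.0093 [  0.24  -9.69 -12.03] 0.0226 22.82
112 111.93 0.0095 [  0.93  -9.13 -12.03] 0.0223 23.13
120 119.81 0.0096 [ -0.04  -8.24 -12.49] 0.0222 23.51
```

View pics/p4.png

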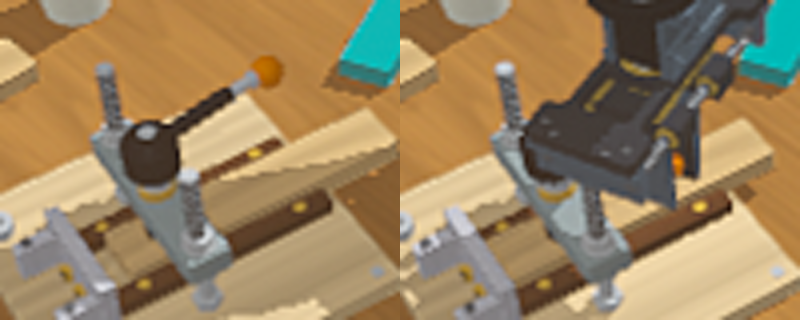

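The lever swings free: tangential force is near 0, and it is resting lightly on its upper stop. I swing back exactly three serrations (+90°) and lower it.

```bash
python3 - <<'E'
from h import *
f0=np.load("f0.npy")
P=lambda s,a: print(s,round(lev(),2),np.round(arm.current_ee_pos()[2]-ZG,4),np.round(frc(a,f0),2),round(arm.current_t(),2))
for a in (130,145,160,175,185,193.2):
    arm.move_l(*kp(a,ZG+.0085),feed=.09); P(a,a)
for dz in (.006,.004,.002,.0,-.002):
    arm.move_l(*kp(193.2,ZG+dz),feed=.04); P(dz,193); 
    if frc(193,f0)[2]>6: break
E
```

```text
130 129.76 0.0088 [  0.96  -5.07 -10.17] 23.89
145 144.71 0.0089 [-0.7  -4.37 -9.46] 24.32
160 159.76 0.0088 [ -1.69  -6.52 -10.15] 24.74
175 174.81 0.0087 [-1.95 -7.64 -9.  ] 25.17
185 184.85 0.0087 [ -1.58  -8.39 -11.95] 25.5
193.2 193.12 0.0087 [ -1.34  -9.71 -11.39] 25.8
0.006 192.92 0.0061 [-2.28 -6.29 -5.19] 26.05
0.004 192.94 0.0042 [-1.52 -4.98 -5.09] 26.3
0.002 192.97 0.0022 [-2.05 -5.4  -3.89] 26.55
0.0 193.0 0.0001 [-2.26 -6.5  -3.38] 26.8
-0.002 193.02 -0.002 [-1.95 -6.24 -3.84] 27.05
```

The upper stop was felt at about +7.5 mm, so fully down should be about −4.5 mm on my scale. I keep lowering until it seats.

```bash
python3 - <<'E'
from h import *
f0=np.load("f0.npy")
P=lambda s,a: print(s,round(lev(),2),np.round(arm.current_ee_pos()[2]-ZG,4),np.round(frc(a,f0),2),round(arm.current_t(),2))
for dz in (-.003,-.004,-.005,-.006,-.007,-.008):
    arm.move_l(*kp(193.2,ZG+dz),feed=.04); P(dz,193); 
    if frc(193,f0)[2]>4: break
E
```

```text
-0.003 193.04 -0.0029 [-1.85 -5.42 -3.15] 27.3
-0.004 193.08 -0.004 [-2.15 -6.31 -3.36] 27.55
-0.005 193.11 -0.005 [-1.46 -4.64 -3.7 ] 27.8
-0.006 193.13 -0.006 [-2.38 -5.86 -3.39] 28.05
-0.007 193.14 -0.007 [-2.84 -5.19 -1.85] 28.3
-0.008 193.17 -0.008 [-1.44 -2.1   2.29] 28.55
```

Contact is felt only at about −7.5 mm, which suggests the ball slid a little in the pads. I open up, check the knob's height and angle with two views, and re-grip.

```bash
python3 - <<'E'
from h import *
arm.grip(.05); print(arm.current_force(),arm.current_t())
arm.move_l(kp(193.2,.21,.13)[0],feed=.2)
c=arm.get_calibration("wrist"); im=arm.snapshot("wrist"); cs=arm.get_calibration("scene"); s=arm.snapshot("scene")
np.savez("w5.npz",im=im,**c)
for z in (.14,.148): print(proj(c,kp(193.2,z,.095)[0]),proj(cs,kp(193.2,z,.095)[0]),proj(cs,jig(0,0,z-.008)))
s0=cv2.imread("pics/scene0.png")[:,:,::-1]
B=lambda i:cv2.resize(i[165:245,215:315],None,fx=4,fy=4,interpolation=2)
cv2.imwrite("pics/p5.png",cv2.vconcat([cv2.hconcat([B(s0),B(s)]),cv2.resize(im[150:400,120:520],(448,280),interpolation=2)[:, :].copy() if 0 else cv2.copyMakeBorder(cv2.resize(im[200:400,160:480],(448,280)),0,0,0,352,0)])[:,:,::-1])
print(arm.current_t(),orange(s,box=(230,160,310,230)),orange(im))
E
```

```text
[0.19973222 0.56704177 0.28621154] 29.1583
[317.28637065 249.35646069] [275.69624236 180.28580479] [250.72205858 199.89644949]
[317.33583789 253.42482295] [275.46459816 178.24424141] [250.35341165 197.87893788]
29.925 [(10, [277.6, 182.1]), (3, [272.3, 178.7]), (2, [301.5, 173.5])] [(481, [315.0, 248.9]), (22, [111.5, 37.0]), (17, [57.7, 8.1])]
```

View pics/p5.png

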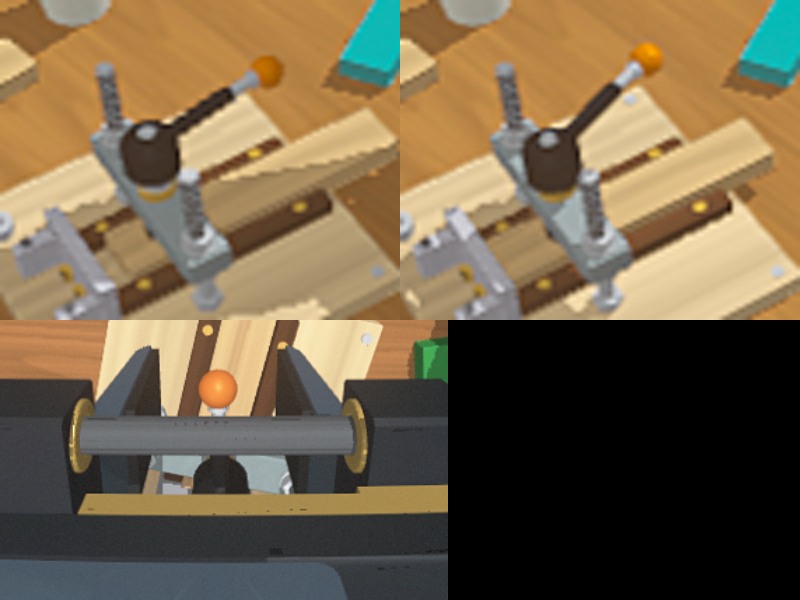

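At the start the hub sat about 6–8 mm higher than now: its image is at y≈132 against ≈138 in the crop, and 139.6 is predicted for "down". So the lever was perched at first and dropped in at about 162°, which matches the zero force before that. It is now fully down at about 193°, with the spindle turned about 60°. I re-grip and turn on until it is firm.

```bash
python3 - <<'E'
from h import *
z=ZG-.001; A=193.2
arm.move_l(kp(A,.20)[0],feed=.15); f0=np.array(arm.current_force()); np.save("f0.npy",f0)
arm.move_l(kp(A,z)[0],feed=.1); arm.grip(0); print("w",arm.current_width(),np.round(frc(A,f0),2))
a=A
while a>104:
    f=frc(a,f0); print(round(a,1),round(lev(),2),np.round(f,2),round(arm.current_t(),2))
    if f[0]>6.5: break
    a-=4; arm.move_l(*kp(a,z),feed=.06)
E
```

```text
w 0.021772898399655863 [ 0.02 -0.48  0.53]
193.2 193.22 [ 0.02 -0.48  0.53] 31.81
189.2 189.22 [1.19 1.58 1.94] 32.07
185.2 185.27 [1.67 2.6  2.11] 32.33
181.2 181.31 [1.61 3.34 3.93] 32.58
177.2 177.3 [1.33 4.85 3.44] 32.84
173.2 173.35 [2.1  4.86 4.19] 33.1
169.2 169.35 [2.93 5.84 4.27] 33.36
165.2 165.36 [1.74 6.61 3.99] 33.62
161.2 161.39 [2.61 5.82 3.48] 33.88
157.2 157.4 [2.53 6.21 5.17] 34.13
153.2 153.43 [1.49 7.07 4.99] 34.39
149.2 149.45 [2.91 7.76 5.58] 34.65
145.2 145.48 [2.51 7.65 4.6 ] 34.91
141.2 141.49 [3.28 7.79 6.04] 35.17
137.2 137.52 [3.53 8.62 4.64] 35.42
133.2 133.52 [2.64 9.11 5.92] 35.68
129.2 129.53 [2.87 9.36 5.74] 35.94
125.2 125.62 [4.74 9.01 5.79] 36.2
121.2 121.85 [6.94 9.58 7.05] 36.46
```

```bash
python3 - <<'E'
from h import *
z=ZG+.0005; f0=np.load("f0.npy"); r=.098
a=121.2
arm.move_l(*kp(a,z,r),feed=.05)
g=lambda a: np.mean([(arm.sleep(.04),frc(a,f0))[1] for _ in range(4)],axis=0)
while a>103:
    f=g(a); print(round(a,1),round(lev(),2),np.round(f,2),round(arm.current_t(),2))
    if f[0]>11.3: break
    a-=2 if f[0]<9.8 else 1; arm.move_l(*kp(a,z,r),feed=.05)
E
```

```text
121.2 121.62 [ 5.78 -4.8  -1.41] 36.88
119.2 119.7 [ 6.4  -5.1  -0.77] 37.29
117.2 117.78 [ 6.87 -4.7  -1.07] 37.71
115.2 115.84 [ 7.54 -4.9  -0.72] 38.12
113.2 113.91 [ 8.15 -4.58 -0.23] 38.54
111.2 111.98 [ 8.36 -4.95 -0.54] 38.96
109.2 110.05 [ 8.88 -5.01  0.48] 39.38
107.2 108.12 [ 8.92 -5.39  0.28] 39.79
105.2 106.18 [ 9.69 -5.02  0.12] 40.21
103.2 104.25 [ 9.96 -5.39  0.8 ] 40.62
```

```bash
python3 - <<'E'
from h import *
f0=np.load("f0.npy"); a=103.2
arm.sleep(.1)
for _ in range(4): arm.sleep(.05); print(np.round(frc(a,f0),2),np.round(arm.current_torque(),3),round(lev(),2),np.round(arm.current_ee_pos()[2]-ZG,4))
R=np.array(arm.current_tool_rot()); print("tool yaw ->lever",np.degrees(np.arctan2(R[1,1],R[0,1]))+90-YAW, arm.current_width(), arm.current_t())
# moment check: which point? horizontal moments vs forces
E
```

```text
[11.29 -5.67  1.41] [-1.089  1.903  0.142] 103.36 -0.0003
[10.18 -4.66 -0.59] [-1.07   1.857  0.115] 103.36 -0.0003
[10.78 -5.85  1.21] [-1.016  1.871  0.106] 103.35 -0.0003
[10.03 -4.66  1.31] [-1.078  1.895  0.139] 103.35 -0.0003
tool yaw ->lever 102.47526819267576 0.022463627583314952 41.175
```

The moment about the spindle is 10.6 N × 98 mm plus 0.125 N·m from the wrist, equal to about 12 N at the knob. The lever is at about 103°, with no steep rise that would mean stud contact. I let go and check.

```bash
python3 - <<'E'
from h import *
arm.grip(.045); print(np.round(np.array(arm.current_force())-np.load("f0.npy"),2))
p,R=kp(103.2,.22,.098); arm.move_l(p,R,feed=.15); print("Mz free",np.round(arm.current_torque(),3))
arm.move_to(jig(-.20,.10,.30),Rdown(YAW+90))
s=arm.snapshot("scene"); cs=arm.get_calibration("scene"); t=arm.snapshot("top"); ct=arm.get_calibration("top"); print(arm.current_t())
for z in (.139,.147): print([proj(k,q).round(1).tolist() for k in(cs,ct) for q in (kp(103.4,z,.095)[0],jig(0,0,z-.008))])
print(orange(s,box=(230,160,310,260)),orange(t,box=(320,110,430,240)))
S=cv2.resize(s[165:265,195:315],(480,400),interpolation=2);T=cv2.resize(t[110:240,310:430],(320,346),interpolation=2)
cv2.imwrite("pics/p6.png",cv2.hconcat([S,cv2.copyMakeBorder(T,0,54,0,0,0)])[:,:,::-1])
E
```

```text
[-0.58 -0.86  0.28]
Mz free [-0.013 -0.131 -0.01 ]
43.8667
[[274.0, 215.5], [250.8, 200.1], [337.5, 155.1], [375.0, 154.0]]
[[273.7, 213.5], [250.4, 198.1], [337.5, 154.3], [375.4, 153.2]]
[(9, [278.0, 215.9]), (2, [301.5, 173.5]), (2, [281.0, 212.5])] [(3442, [410.7, 177.8]), (403, [327.4, 125.4]), (31, [357.5, 115.3])]
```

View pics/p6.png

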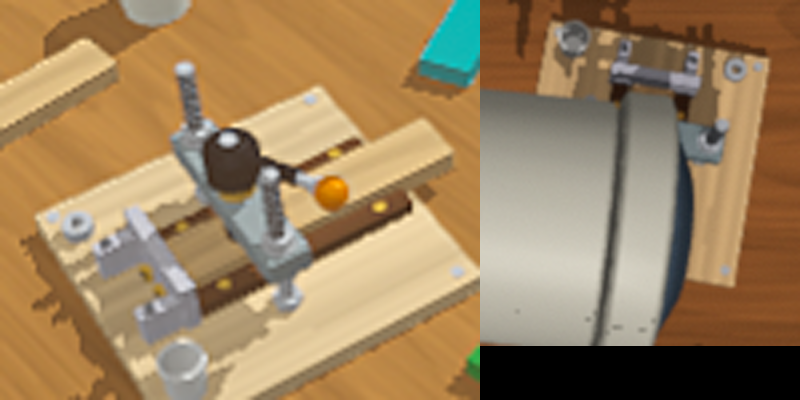

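```bash
python3 - <<'E'
from rig import arm
print(arm.current_t()); arm.sign_off()
E
```

```text
43.8667
the job is handed in; nothing more can be done
```

The rail is pushed home and clamped at about 12 N at the knob, and I handed the job in at 43.9 s. I don't have a verdict on it.

- **Rail:** I pushed it until it met a firm 9 N stop. Its near end then stood 40.0 mm beyond the board's edge, which is the fully home position, and it looked unmoved after clamping.
- **Lever:** It was perched on its serrations at the start, so the first 15° or so ran free before it dropped in. I turned it to the left stud (about 102°), lifted it, swung it back 90° and let it seat. I then re-gripped the knob and turned on to about 103°.
- **Clamp force:** The last reading was about 10.6 N at the knob plus 0.125 N·m at the wrist, which comes to about 12 N.
- **Final picture:** The gripper is clear, the hub is down on its serrations, and the pot and collar are in place. I saw no sign that anything else was moved.

Three checks disagreed or were left open:
- **Force against angle:** The rise I measured after the pad began to bear was about 1.2 N per 5°, less than the stated 1.7. Working from the angle alone gives nearer 15 N, still within the good range.
- **Lever angle after release:** The last picture puts the lever at about 107° rather than 103°. I put this down to play in the serrations and give in the grip, but did not measure it again.
- **Lifting force:** The lift briefly pulled against the upper stop with about 17 N, more than the 4 to 6 N needed.

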